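# Close a syringe case by tucking its flap under the lip

### The arm

A 6-joint arm with a two-finger parallel gripper is mounted at the origin on the work surface; the furniture and walls round the work are solid. World frame = base frame: x ahead of the robot, y to its left, z up, the work surface at z = 0. Lengths are in m, angles in rad, forces in N, time in s.
With the tool pointing down it reaches from about 0.35 to 0.8 m from the base axis. Payload 7.3 kg.
Tool frame: the origin (TCP) lies at the very end of the fingers, on their centre line; the grasp point (between the pads) lies 19 mm behind it (tcp_to_grasp is the distance from the TCP to the grasp point, in m); z points along the fingers, y is the line along which they close (so a half turn about z gives the same grasp; the last joint's range is limited). The gripper opens to 85 mm and grips with 20 to 120 N. Pads are 22 mm wide; open, the fingers measure 114 mm over their backs; the gripper's body (76 mm by 85 mm) begins 54 mm behind the grasp point. The pads swing forward as they close: fully open they stand 13 mm farther back than shut.
Start: joints at [-1.296, 0.342, 1.524, -0, 1.275, -0.146], TCP at [0.214, -0.479, 0.2] pointing down, gripper open.
Joint ranges: [-2.53, 2.53], [-0.77, 2.02], [0.04, 2.7], [-1, 4.14], [0.28, 2.66], [-3.11, 3.11]. Speed limits (rad/s): [2.57, 2.57, 3.14, 3.14, 3.14, 3.14].

### API

Orientations are given as a 3x3 rotation matrix whose columns are the frame's x, y, z axes.
In Python, from rig import observe, capture, camera_params, close_job, silhouettes, tcp_to_grasp gives the robot as it stands. The module is installed in compiled form; this text tells all that it offers.
- The arm moves only by the tool apply_moves, never from a script. Its argument "increments" is a list that holds one entry, the list of rows, each a list of 5 numbers: the opening, from -1 (shut) to 1 (fully open), then the shift along the tool's x, y, z in units of 50 mm (1.0 is 50 mm), then the turn about the tool's z in units of 8 degrees (1.0 is 8 degrees). In form: [[[jaw, dx, dy, dz, spin], ...]]. A call has 1 to 10 rows; each row is the pose to reach, as a shift and turn from the pose commanded when the call began, along the tool's axes at that moment; what a row does not reach only later rows make up. A row lasts 1/10 s, in which the tool goes at most 50 mm and 8.59 degrees, less where a joint would pass 70% of its speed; a pose out of reach is approached as far as the arm can. A call with a gripper value outside its range is refused whole. The fingers move at their own pace and stop on an object; the grip force is fixed at half the most. Time passes only in rows, so rows that repeat a pose let the fingers close. It gives the time, the measured TCP pose, the force, the opening and the grip force at its end, in the units of the state.
- observe(): the state, without advancing time (a new reading comes with each control period).
- capture(name): name is "scene" or "top" or "wrist"; returns (picture, depth): 480x640x3 uint8, red, green, blue; 480x640 float32, m along the optical axis (not along the pixel's ray), 0 where there is no reading.
- camera_params(name): a dict with "intrinsics" (3x3 intrinsics, pixels), "D" ([k1, k2, p1, p2, k3] as OpenCV has them; the pictures are not rectified), "R" (3x3) and "t" (3): a world point X has camera coordinates R X + t. Camera axes: x right, y down, z forward; pixel columns grow to the right and rows downward; lengths in m; the calibration is good to about 2 mm. A picture is of the moment at which its call begins: read the wrist's pose just before it. camera_params takes no time and is no camera call; for the wrist camera it gives the pose at the moment of the call.
- close_job(): hands the job in; it is judged then, once.
Trained networks look in the newest picture that a camera, given by its name, has taken for a name from the list of things; names that differ only in an ending like _2 or _b are one class to them, and where a whole thing is asked for, a point or a joint stands for the part that bears it (a point fixed in the world has none). Each returns a list of dicts, best first, with "p" (0 to 1); they miss things now and then, are a little off and sometimes report something else, mostly with a low value. They report only what shows in the picture. A call takes as long as a camera call.
- silhouettes(camera, query): "region" (480x640 bool, what is visible of it) and "box" ([centre column, centre row, width, height] in pixels, round what is visible of it).
The state is a dict: "time_s": time; "joint_pos": joint angles; "qvel": joint speeds; "joint_torque": joint torques, N m; "ee_pos": TCP position; "orientation": TCP orientation; "ft_force": force on the tool from outside, world axes, zero at the start; "moment": the same for the moment, N m; "finger_gap": finger opening in m; "gripper_force": force on a finger pad.
Only numpy, scipy, OpenCV 4.12 (cv2) and the standard library are available. Lean on these libraries where they do the work, as an engineer would, in place of code of your own. Each camera call takes 0.05 s, during which the arm holds its last target. There are 200 camera calls.

### The job

Close the syringe case for the bedside round: with the fingertips, fold the blue flap over flat, and while keeping it down push it forward, fully home, so that its edge is tucked beneath the yellow lip and it stays shut when you let go. Push gently on the outside of the flap only; do not pinch it or reach behind it, and leave the syringe inside and everything else on the table where it is.

Things in the scene. Friction and masses are not known exactly. Their poses are not given: they have to be found in the camera images.
- case: White flat syringe case with an open top, 150 (x) x 120 (y) x 26 mm tall, fixed to the table. Origin: centre of its underside. Its +x axis points from the hinge end (the end nearer the robot) to the lip end; z is up. The yellow retaining lip is a 120 mm wide strip bridging the lip end, x = 52 to 74 mm, underside 33.5 mm and top 37.5 mm above the table; its mouth flares up towards the hinge end to 37 mm underside (40 mm top) at x = 46 mm.
- flap (a joint): Angle (rad) of the blue flap on its hinge: 0 = folded over flat, about 1.57 = standing upright. Range 0 to 1.7. It starts between 1.1 and 1.55; a weak spring lifts it again to about 0.95 if it is let go before it is tucked (2 N at mid-flap pushes it down and keeps it down). Tucked and let go, it rests against the underside of the lip at about 0.03.
- carriage (a joint): Travel (m) of the hinge carriage along the case's +x axis, 0 = drawn back, 0.022 = fully home at its stop. It carries the hinge and flap. It slides stiffly (about 4 N) and stays where it is left. With the flap flat the free edge clears the mouth of the lip only while the travel is below about 6 mm; at full travel the edge is about 10 mm beneath the flat of the lip.
- hinge_line (a point): Middle of the hinge axis (which runs along the case's y axis), 28 mm above the table, on the carriage: at x = -62 mm in the case plus the travel.
- flap_step (a point): On the outer face of the flap, at the foot of its thumb step, 60 mm from the hinge. The flap is 102 mm long from the hinge, 108 mm wide, its outer face 2 mm outside the hinge axis (30 mm above the table when flat). The step is a blue ledge 64 mm wide with an upright face towards the hinge, 7 mm high; beyond, it slopes down towards the free edge. A fingertip on the flap between hinge and step pushes against that face.
- flap_edge (a point): Middle of the free edge of the flap on its outer face, 102 mm from the hinge.
- lip_mouth (a point): Middle of the front underside edge of the yellow lip's flared mouth (case x = 46 mm, 37 mm above the table).
- liner: Thin grey lining of the inner face of the flap (the face that looks down into the case when folded over), 90 x 104 mm; origin on the hinge axis. The fingers have no business there.
- syringe: Loose clear syringe, 28x86x17 mm, lying in the case on its inner floor 5 mm above the table; origin: centre of its underside. It stays there.
- vial_red: Bystander, loose: glass vial with a red crimp cap, 23 mm across, 48 mm tall; origin: centre of its underside.
- vial_green: Bystander, loose: glass vial with a green crimp cap, 23 mm across, 48 mm tall; origin: centre of its underside.
- oximeter: Bystander, loose: blue and white finger oximeter, 33x58x30 mm; origin: centre of its underside.
- dropper_bottle: Bystander, loose: small brown dropper bottle, 34 mm across, 102 mm tall; origin: centre of its underside.
- marker: Bystander, loose: grey marker with a red cap, 137 mm long, 18 mm thick, lying; origin: centre of its underside.
- gel_bottle: Bystander, loose: white pump bottle, 69x55 mm, 176 mm tall; origin: centre of its underside.

How it is judged:
By the outcome, as a careful person would: the job done as asked, in the order asked, and still so for the second after the job is handed in, with the robot touching nothing.
It also fails if it takes over 35 s, if anything falls off the work surface, if the arm or the gripper's body presses on something with over 40 N, if the wrist force passes 120 N, or if a joint passes its speed limit or range.

## Working session

There is one attempt and no reset: what is moved stays moved. The work goes in short steps, Python scripts to look and compute and a tool call to move; the robot and the scene stay as the last step left them, time stands still between calls to the robot, and variables do not carry over. Pictures are saved under pics/ and viewed, at most 10 in all, crops included, and the job is handed in when it is done.

Besides the shell and the picture viewer there is one more tool, called after "Emit:" as name(argument=value, ...), one argument or row to a line, values as JSON. apply_moves: Moves the arm, as the interface text tells. Its arguments: {"type":"object","properties":{"increments":{"type":"array","items":{"type":"array","items":{"type":"array","items":{"type":"number"}}}}},"required":["increments"]}

```bash
mkdir -p pics; cat > h.py <<'E'
import numpy as np, cv2
from rig import *
def pts(cam,depth,mask,P=None):
    P=P or camera_params(cam); v,u=np.nonzero(mask&(depth>0)); z=depth[v,u]
    K=np.array(P["intrinsics"]);n=cv2.undistortPoints(np.stack([u,v],1).astype(float)[:,None],K,np.array(P["D"]))[:,0]
    X=np.c_[n*z[:,None],z]; return (X-np.array(P["t"]))@np.array(P["R"])
E
python3 - <<'E'
from h import *
ims=[]
for c in["scene","top"]:
    im,d=capture(c); np.savez(f"{c}.npz",im=im,d=d); ims.append(im)
    for q in["case","flap","liner","lip_mouth","syringe","gel_bottle","dropper_bottle","vial_red","vial_green","oximeter","marker"]:
        r=silhouettes(c,q)
        for s in r[:1]:
            X=pts(c,d,s["region"]); print(c,q,round(s["p"],2),np.round(s["box"]),len(X),np.round(np.percentile(X,[3,50,97],axis=0),3).tolist() if len(X) else '')
            np.save(f"{c}_{q}.npy",s["region"])
for c,im in zip(["scene","top"],ims): cv2.imwrite(f"pics/{c}0.png",im[:,:,::-1])
s=observe();print(s["time_s"],s["ee_pos"],s["orientation"],s["finger_gap"],tcp_to_grasp)
E
```

```text
scene case 0.63 [401. 350.  34.  26.] 648 [[0.391, 0.231, 0.008], [0.419, 0.25, 0.028], [0.445, 0.266, 0.032]]
scene flap 0.84 [327. 137.  24.  67.] 753 [[0.522, -0.23, 0.03], [0.542, -0.181, 0.085], [0.564, -0.14, 0.129]]
scene liner 0.62 [326. 136.  22.  54.] 577 [[0.524, -0.236, 0.031], [0.544, -0.185, 0.084], [0.566, -0.141, 0.125]]
scene lip_mouth 0.86 [301. 155.  87.  94.] 3991 [[0.522, -0.233, 0.001], [0.583, -0.166, 0.018], [0.672, -0.087, 0.121]]
scene syringe 0.79 [293. 173.  17.  26.] 186 [[0.596, -0.175, 0.005], [0.613, -0.133, 0.016], [0.627, -0.111, 0.021]]
scene gel_bottle 0.83 [214. 141.  34.  65.] 1568 [[0.75, -0.195, 0.006], [0.772, -0.158, 0.098], [0.799, -0.147, 0.174]]
scene dropper_bottle 0.78 [214. 221.  19.  36.] 507 [[0.754, -0.014, 0.005], [0.767, 0.0, 0.055], [0.784, 0.007, 0.097]]
scene vial_red 0.69 [327. 202.  14.  20.] 196 [[0.533, -0.068, -0.0], [0.545, -0.054, 0.03], [0.555, -0.047, 0.048]]
scene vial_green 0.49 [286. 129.  13.  17.] 140 [[0.615, -0.263, 0.006], [0.624, -0.253, 0.031], [0.633, -0.247, 0.048]]
scene oximeter 0.74 [401. 351.  34.  25.] 
[... 854 characters left out ...]
], [0.804, 0.004, 0.1]]
top vial_red 0.51 [452. 257.  58.  31.] 459 [[0.522, -0.229, 0.035], [0.538, -0.181, 0.11], [0.561, -0.141, 0.132]]
top vial_green 0.73 [477. 222.  15.  10.] 146 [[0.612, -0.268, 0.01], [0.619, -0.257, 0.034], [0.63, -0.25, 0.05]]
top oximeter 0.9 [228. 325.  23.  32.] 496 [[0.391, 0.226, 0.012], [0.417, 0.242, 0.03], [0.442, 0.261, 0.033]]
top marker 0.78 [219. 212.  63.   8.] 485 [[0.645, 0.211, 0.008], [0.652, 0.271, 0.017], [0.662, 0.338, 0.02]]
1.2 [ 0.21448477 -0.47922482  0.20041425] [[ 9.12764257e-01  4.08486734e-01  1.81477816e-05]
 [ 4.08486733e-01 -9.12764250e-01 -1.15768675e-04]
 [-3.07253218e-05  1.13082637e-04 -9.99999993e-01]] 0.08524097169942987 0.0187
```

View pics/scene0.png

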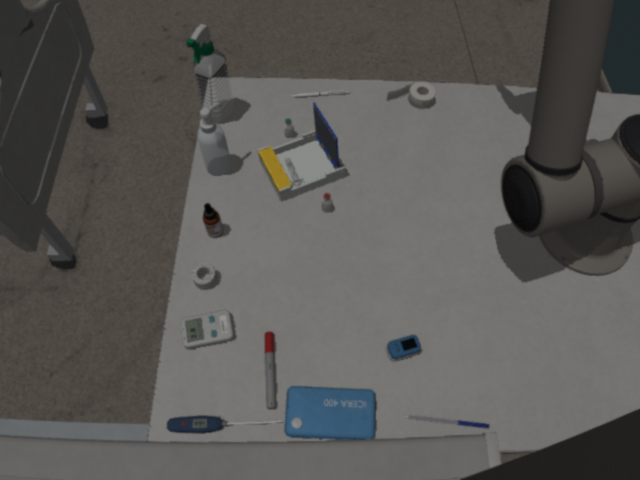

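View pics/top0.png

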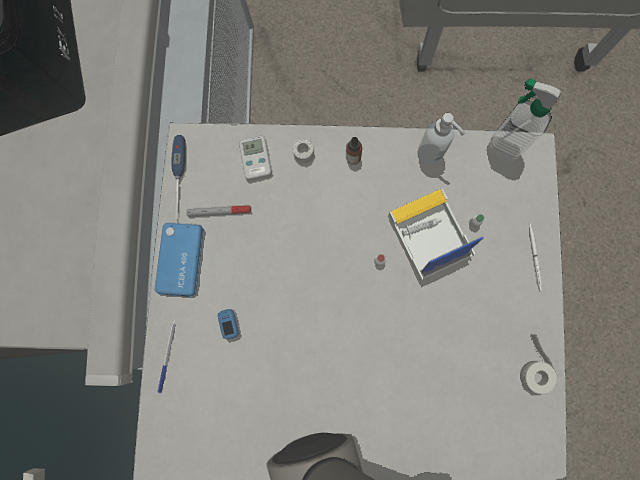

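Both pictures show the case at about (433,233) in the top view, with the yellow lip at (418,206) and the blue flap standing at (452,258). The area behind the flap, on the robot side, is clear. The vials stand at (380,260) and (477,221), beside the case.

```bash
python3 - <<'E'
from h import *
from scipy.optimize import minimize
for c in["scene","top"]:
    f=np.load(c+".npz");im,d=f["im"],f["d"];hsv=cv2.cvtColor(im,cv2.COLOR_RGB2HSV)
    box=np.zeros(d.shape,bool)
    if c=="top": box[180:290,380:490]=1
    else: box[100:200,250:350]=1
    y=box&(cv2.inRange(hsv,(18,120,80),(35,255,255))>0); b=box&(cv2.inRange(hsv,(105,120,30),(130,255,255))>0)
    Y=pts(c,d,y);Y=Y[(Y[:,2]>.025)&(Y[:,2]<.05)];r=cv2.minAreaRect((Y[:,:2]*1000).astype(np.float32))
    print(c,"lip",len(Y),r,np.median(Y,0))
    # yaw of the case from hinge->lip & rect long side
    B=pts(c,d,b);B=B[(B[:,2]>.03)&(B[:,2]<.14)]
    m=np.median(B,0);n=np.linalg.svd(B-m)[2][2];n*=np.sign(n[0]);k=np.abs((B-m)@n)<.006
    m=B[k].mean(0);n=np.linalg.svd(B[k]-m)[2][2];n*=np.sign(n[0])
    yaw=np.arctan2(n[1],n[0]);print("flap",len(B),m,n,"yaw",np.degrees(yaw),"theta",np.arccos(-n[2]) )
    ex=np.array([np.cos(yaw),np.sin(yaw)]);ey=np.array([-ex[1],ex[0]])
    a=B[k,:2]@ey;print("y' extents",np.percentile(a,[1,99]),"top z",np.percentile(B[k,2],99.), "lip ext x",np.percentile(Y[:,:2]@ex,[2,98]),"y",np.percentile(Y[:,:2]@ey,[2,98]))
    h=m[:2]@ex; t=np.arctan2(n[0]*ex[0]+n[1]*ex[1],-n[2]); print("hinge x' by plane",h-(m[2]-.028)*(-n[2])/np.hypot(n[0],n[1]))
    C=pts(c,d,box&(hsv[:,:,1]<60)); C=C[(C[:,2]>.019)&(C[:,2]<.032)]; r=cv2.minAreaRect((C[:,:2]*1000).astype(np.float32)); print("rim",len(C),r)
E
```

```text
scene lip 614 ((651.56787109375, -139.5131378173828), (29.799135208129883, 111.78166198730469), 24.596172332763672) [ 0.65149984 -0.13799066  0.03698677]
flap 124 [ 0.53987029 -0.17669716  0.08515565] [ 0.90931769  0.41410941 -0.04067847] yaw 24.48483966632236 theta 1.530106633970668
y' extents [-0.44477845 -0.3414047 ] top z 0.13084663011648812 lip ext x [0.52123291 0.54950001] y [-0.44963203 -0.34552684]
hinge x' by plane 0.41576077469393347
rim 567 ((598.4669189453125, -153.89764404296875), (150.72845458984375, 221.20516967773438), 32.39691162109375)
top lip 730 ((650.9273071289062, -142.19512939453125), (28.797367095947266, 110.79859161376953), 24.091693878173828) [ 0.65085665 -0.14214339  0.03824216]
flap 134 [ 0.54416418 -0.19010588  0.11685922] [ 0.90798926  0.40506691 -0.10712749] yaw 24.042328975411284 theta 1.4634628702309112
y' extents [-0.4463262  -0.34207838] top z 0.1326393987796178 lip ext x [0.52294278 0.54999094] y [-0.44803084 -0.34204573]
hinge x' by plane 0.4099293871831542
rim 657 ((586.6150512695312, -162.071533203125), (185.7494354248047, 167.9115753173828), 70.9354248046875)
```

Emit:
apply_moves(
  increments=[
    [[-1,0.4,-0.1,0,0],[-1,1.2,-0.4,0,0],[-1,2.1,-0.7,0,0],[-1,3.0,-1.1,0,0],[-1,3.9,-1.4,0,0],[-1,4.8,-1.7,0,0],[-1,5.7,-2.0,0,0],[-1,6.5,-2.3,0,0],[-1,7.1,-2.5,0,0],[-1,7.3,-2.6,0,0]],
  ],
)

```text
time_s: 2.2
ee_pos: [0.4964, -0.2092, 0.2003]
orientation: [[0.911, 0.411, 0.001], [0.411, -0.911, 0.0], [0.001, 0.0, -1.0]]
ft_force: [0.2, -1.2, -0.8]
finger_gap: -0.0003
gripper_force: 0.0
```

Emit:
apply_moves(
  increments=[
    [[-1,0,0,0.2,0],[-1,0,0,0.6,0],[-1,0,0,1.0,0],[-1,0,0,1.4,0],[-1,0,0,1.8,0],[-1,0,0,2.2,0],[-1,0,0,2.45,0],[-1,0,0,2.55,0],[-1,0,0,2.55,0],[-1,0,0,2.55,0]],
  ],
)

```text
time_s: 3.2
ee_pos: [0.4948, -0.212, 0.0736]
orientation: [[0.913, 0.408, 0.001], [0.408, -0.913, -0.001], [0.001, 0.001, -1.0]]
ft_force: [-0.1, -0.4, 0.1]
finger_gap: 0.0002
gripper_force: 0.0
```

```bash
python3 - <<'E'
from h import *
s=observe();p=s["ee_pos"];R=s["orientation"]
print(s["time_s"],p,np.array(p[:2])@[.9127,.4085],np.array(p[:2])@[-.4085,.9127],s["ft_force"],s["finger_gap"],R)
im,d=capture("wrist");cv2.imwrite("pics/w1.png",im[:,:,::-1])
im2,d=capture("top");cv2.imwrite("pics/both.png",np.hstack([cv2.resize(im,(400,300)),cv2.resize(im2[150:300,360:560],(400,300))])[:,:,::-1])
E
```

```text
3.2 [ 0.49481883 -0.21203788  0.07358729] 0.36500367088706687 -0.39566046808224353 [-0.13894057 -0.43454085  0.13086802] 0.00019058703528785777 [[ 9.12898046e-01  4.08186254e-01  1.06706807e-03]
 [ 4.08187148e-01 -9.12897903e-01 -8.19354164e-04]
 [ 6.39675096e-04  1.18355029e-03 -9.99999095e-01]]
```

View pics/both.png

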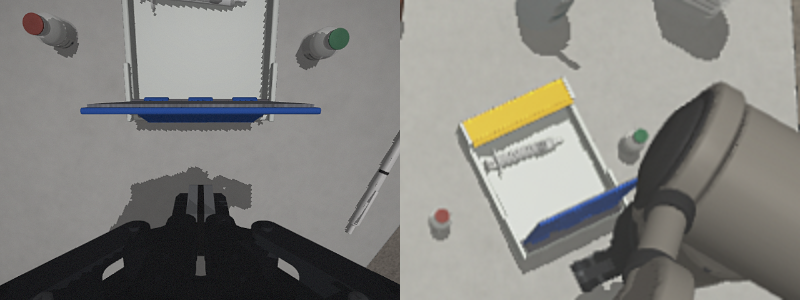

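The wrist view shows the shut fingers squarely behind the upright flap, centred on the step. Next I fold the flap along its arc.

Emit:
apply_moves(
  increments=[
    [[-1,0.3,0,0,0],[-1,0.6,0,0,0],[-1,0.78,0,0.02,0],[-1,0.87,0,0.02,0],[-1,0.96,0,0.03,0],[-1,1.05,0,0.06,0],[-1,1.13,0,0.1,0],[-1,1.21,0,0.14,0],[-1,1.28,0,0.18,0],[-1,1.28,0,0.18,0]],
  ],
)

```text
time_s: 4.3
ee_pos: [0.5531, -0.1851, 0.0635]
orientation: [[0.913, 0.409, -0.0], [0.409, -0.913, 0.0], [-0.0, -0.0, -1.0]]
ft_force: [-0.8, 0.3, -0.4]
finger_gap: 0.0001
gripper_force: 0.0
```

```bash
python3 - <<'E'
from h import *
s=observe();p=s["ee_pos"]
print(s["time_s"],p,np.array(p[:2])@[.9127,.4085],s["ft_force"])
im,d=capture("wrist");im2,d=capture("scene");cv2.imwrite("pics/both2.png",np.hstack([cv2.resize(im,(400,300)),cv2.resize(im2[95:215,240:400],(400,300))])[:,:,::-1])
E
```

```text
4.3 [ 0.55310793 -0.18512988  0.06350507] 0.4291960515023423 [-0.77367915  0.25864039 -0.44393638]
```

View pics/both2.png

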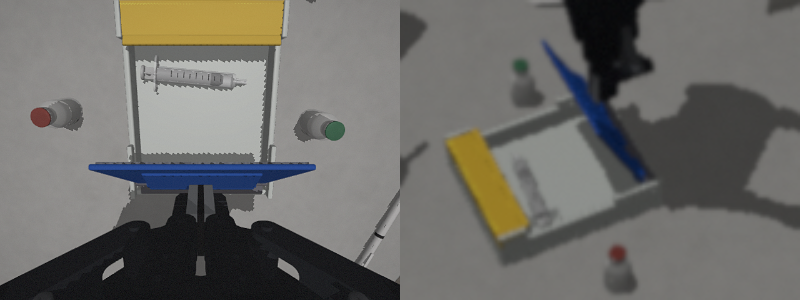

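The flap leans at about 55° with the fingertips on its outer face and the carriage not visibly moved. I continue the arc.

Emit:
apply_moves(
  increments=[
    [[-1,0.07,0,0.06,0],[-1,0.14,0,0.12,0],[-1,0.2,0,0.19,0],[-1,0.25,0,0.26,0],[-1,0.29,0,0.34,0],[-1,0.33,0,0.43,0],[-1,0.35,0,0.51,0],[-1,0.37,0,0.58,0],[-1,0.37,0,0.64,0],[-1,0.37,0,0.64,0]],
  ],
)

```text
time_s: 5.4
ee_pos: [0.5693, -0.1776, 0.0312]
orientation: [[0.913, 0.408, -0.001], [0.408, -0.913, 0.0], [-0.001, -0.001, -1.0]]
ft_force: [-1.5, -1.0, -0.7]
finger_gap: 0.0
gripper_force: 0.8
```

```bash
python3 - <<'E'
from h import *
s=observe();p=s["ee_pos"]
print(s["time_s"],p,np.array(p[:2])@[.9127,.4085],s["ft_force"])
im,d=capture("wrist");im2,d=capture("scene");cv2.imwrite("pics/both3.png",np.hstack([cv2.resize(im,(400,300)),cv2.resize(im2[95:215,240:400],(400,300))])[:,:,::-1])
E
```

```text
5.4 [ 0.56928217 -0.17763689  0.03116031] 0.44701916679546516 [-1.54966379 -0.95193246 -0.72859858]
```

View pics/both3.png

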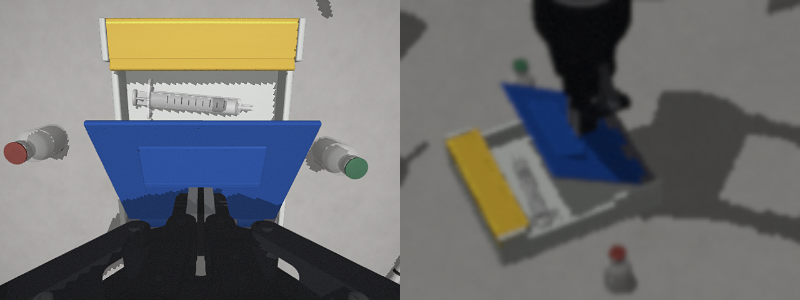

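```bash
python3 - <<'E'
from h import *
P=camera_params("wrist");im,d=capture("wrist");hsv=cv2.cvtColor(im,cv2.COLOR_RGB2HSV)
b=cv2.inRange(hsv,(105,120,30),(130,255,255))>0
B=pts("wrist",d,b,P);xp=B[:,:2]@[.9127,.4085];yp=B[:,:2]@[-.4085,.9127]
m=(np.abs(yp+.395)>.036)&(np.abs(yp+.395)<.053)
A=np.polyfit(xp[m],B[m,2],1);print("side strips slope",np.arctan(A[0]),"z at x'=.414",np.polyval(A,.414),"x' range",np.percentile(xp[m],[1,99]),"z",np.percentile(B[m,2],[1,99]),"y",np.percentile(yp,[1,99]))
n=np.abs(yp+.395)<.028
for x in np.arange(.41,.53,.006):
    k=(np.abs(xp-x)<.003); 
    if (k&n).sum(): print(round(x,3),np.round(np.median(B[k&n,2]),4),np.round(np.median(B[k&m,2]),4) if (k&m).sum() else '')
yl=cv2.inRange(hsv,(18,120,80),(35,255,255))>0;Y=pts("wrist",d,yl,P);print("lip",np.percentile(Y[:,:2]@[.9127,.4085],[1,99]),np.percentile(Y[:,:2]@[-.4085,.9127],[1,99]),np.median(Y[:,2]))
cv2.imwrite("pics/w4.png",cv2.resize(im[200:420,200:440],(800,600))[:,:,::-1]) if 0 else cv2.imwrite("pics/w4.png",im[:,:,::-1])
E
```

```text
side strips slope 0.6059364906890561 z at x'=.414 0.03003254916866971 x' range [0.41585526 0.49721908] z [0.03204826 0.08718611] y [-0.44885284 -0.34425944]
0.41 0.0323 0.032
0.416 0.0323 0.0323
0.422 0.0355 0.0354
0.428 0.0397 0.0396
0.434 0.044 0.0438
0.44 0.048 0.048
0.446 0.0525 0.0522
0.452 0.0555 0.0564
0.458 0.0704 0.0606
0.464 0.0721 0.0647
0.47 0.0745 0.0689
0.476 0.0769 0.0731
0.482 0.079 0.0773
0.488 0.0815 0.0815
0.494 0.0857 0.0857
0.5 0.0859 0.0859
lip [0.520772   0.54961192] [-0.4513493 -0.3417241] 0.03679920555482426
```

View pics/w4.png

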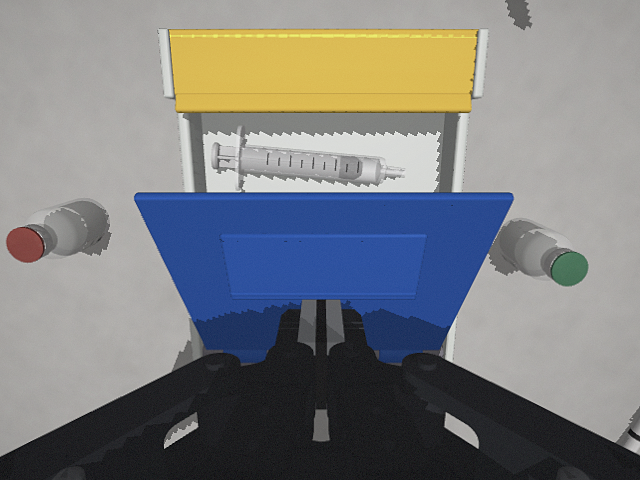

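```bash
python3 - <<'E'
from h import *
P=camera_params("wrist");im,d=capture("wrist")
for u in(285,312,321,332,355):
  for v in(302,315,330,345,370,400):
    m=np.zeros(d.shape,bool);m[v,u]=1;X=pts("wrist",d,m,P)
    if len(X): X=X[0];print(u,v,im[v,u],np.round([X[:2]@[.9127,.4085],X[:2]@[-.4085,.9127],X[2]],4))
s=observe();print(s["ee_pos"],s["ft_force"],s["moment"],s["joint_pos"],s["finger_gap"])
f=np.load("scene.npz")
E
```

```text
285 302 [ 43  74 145] [ 0.4503 -0.382   0.0543]
285 315 [38 41 44] [ 0.4538 -0.3836  0.0732]
285 330 [38 39 39] [ 0.454  -0.3845  0.0844]
285 345 [32 33 33] [ 0.4603 -0.3864  0.1052]
285 370 [30 29 29] [ 0.4586 -0.3871  0.1142]
285 400 [28 31 29] [ 0.464  -0.3888  0.1333]
312 302 [ 97  98 102] [ 0.4579 -0.3928  0.0715]
312 315 [ 99  97 102] [ 0.4584 -0.393   0.0829]
312 330 [82 85 87] [ 0.4584 -0.3932  0.0929]
312 345 [ 96  98 100] [ 0.4566 -0.3933  0.0986]
312 370 [28 30 31] [ 0.4551 -0.3935  0.1088]
312 400 [33 32 36] [ 0.4459 -0.3935  0.1084]
321 302 [30 29 27] [ 0.4582 -0.3959  0.0724]
321 315 [34 29 35] [ 0.4574 -0.3959  0.0808]
321 330 [27 26 24] [ 0.4576 -0.3959  0.0914]
321 345 [28 26 30] [ 0.4568 -0.3959  0.0988]
321 370 [33 31 32] [ 0.4496 -0.3959  0.1   ]
321 400 [29 31 32] [ 0.4384 -0.3959  0.0981]
332 302 [ 98 100 102] [ 0.458  -0.3996  0.0718]
332 315 [ 96  97 102] [ 0.4576 -0.3994  0.0813]
332 330 [81 84 85] [ 0.4574 -0.3991  0.0911]
332 345 [ 98  98 102] [ 0.4566 -0.3989  0.0985]
332 370 [26 26 25] [ 0.4591 -0.3985  0.115 ]
332 400 [30 32 35] [ 0.4471 -0.3987  0.1101]
355 302 [ 42  73 145] [ 0.4506 -0.4089  0.0549]
355 315 [28 28 34] [ 0.4538 -0.4074  0.0732]
355 330 [30 29 32] [ 0.4539 -0.4066  0.0843]
355 345 [27 28 29] [ 0.4602 -0.4048  0.1049]
355 370 [23 23 28] [ 0.4588 -0.4041  0.1146]
355 400 [32 30 32] [ 0.4632 -0.4026  0.1321]
[ 0.56934201 -0.17779512  0.03172784] [-1.85445194 -1.13875131 -1.96793135] [-0.15401436  0.34497262  0.02766777] [-4.30950635e-01  6.43887151e-01  1.52307876e+00 -3.68989837e-04
  9.75573382e-01  7.19349342e-01] -0.00018621521148335957
```

```bash
python3 - <<'E'
from h import *
for c in("scene","top"):
    im,d=capture(c);X=pts(c,d,d>0);col=im[d>0].astype(int)
    xp=X[:,:2]@[.9127,.4085];yp=X[:,:2]@[-.4085,.9127]
    k=(xp>.40)&(xp<.48)&(abs(yp+.395)<.03)&(X[:,2]>.0)&(X[:,2]<.1)&(col.max(1)<90)&(col[:,2]-col[:,0]<12)
    print(c,k.sum());o=np.argsort(X[k,2])[:14]
    print(np.round(np.c_[xp[k],yp[k],X[k,2],col[k]][o],3))
    if c=="scene": cv2.imwrite("pics/s5.png",cv2.resize(im[110:190,270:380],(800,582),interpolation=cv2.INTER_CUBIC)[:,:,::-1])
E
```

```text
scene 275
[[ 4.71e-01 -3.70e-01  0.00e+00  7.90e+01  8.10e+01  7.90e+01]
 [ 4.65e-01 -3.73e-01  0.00e+00  7.90e+01  8.10e+01  7.90e+01]
 [ 4.52e-01 -3.76e-01  1.00e-03  7.90e+01  8.10e+01  7.90e+01]
 [ 4.65e-01 -3.88e-01  1.00e-03  7.80e+01  8.00e+01  7.80e+01]
 [ 4.47e-01 -3.70e-01  1.00e-03  8.00e+01  8.10e+01  7.90e+01]
 [ 4.69e-01 -3.90e-01  1.00e-03  7.80e+01  8.00e+01  7.80e+01]
 [ 4.32e-01 -3.66e-01  1.00e-03  7.90e+01  8.00e+01  7.80e+01]
 [ 4.49e-01 -3.71e-01  1.00e-03  7.90e+01  8.00e+01  7.80e+01]
 [ 4.62e-01 -3.74e-01  2.00e-03  7.90e+01  8.10e+01  7.90e+01]
 [ 4.40e-01 -3.66e-01  2.00e-03  7.90e+01  8.00e+01  7.80e+01]
 [ 4.63e-01 -3.77e-01  2.00e-03  7.90e+01  8.10e+01  7.90e+01]
 [ 4.43e-01 -3.74e-01  2.00e-03  7.90e+01  8.00e+01  7.80e+01]
 [ 4.65e-01 -3.84e-01  2.00e-03  7.90e+01  8.10e+01  7.90e+01]
 [ 4.57e-01 -3.74e-01  2.00e-03  8.00e+01  8.10e+01  7.90e+01]]
top 0
[]
```

View pics/s5.png

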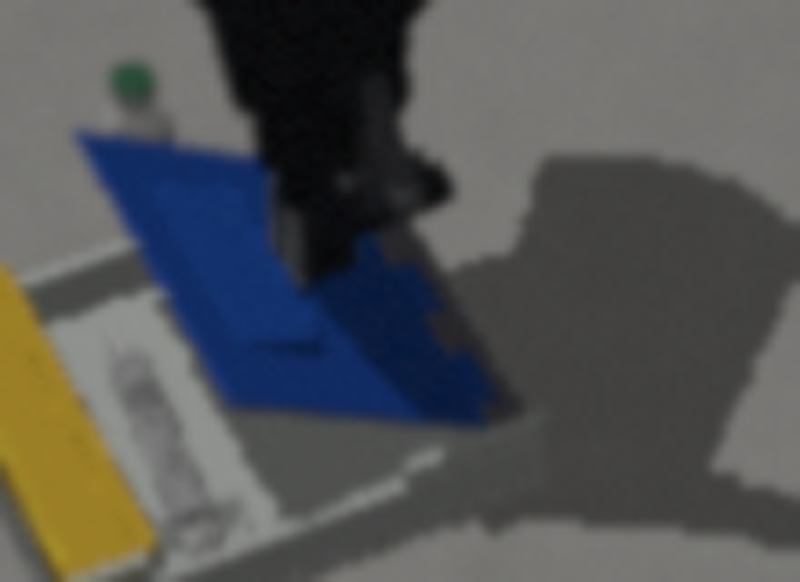

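The finger appears to cut into the flap: the TCP is at z = 31 mm while the flap surface under it stands at about 55 mm, at 0.61 rad. I lift straight up slowly and find out how the real fingertip sits.

Emit:
apply_moves(
  increments=[
    [[-1,0,0,-0.1,0],[-1,0,0,-0.25,0],[-1,0,0,-0.45,0],[-1,0,0,-0.65,0],[-1,0,0,-0.9,0],[-1,0,0,-1.2,0],[-1,0,0,-1.5,0],[-1,0,0,-1.8,0],[-1,0,0,-1.8,0],[-1,0,0,-1.8,0]],
  ],
)

```text
time_s: 6.7
ee_pos: [0.57, -0.1778, 0.1224]
orientation: [[0.913, 0.409, 0.001], [0.409, -0.913, -0.001], [0.001, 0.001, -1.0]]
ft_force: [-0.4, -0.7, 0.6]
finger_gap: 0.0
gripper_force: 0.0
```

```bash
cat >> h.py <<'E'
def flap():
    P=camera_params("wrist");im,d=capture("wrist");hsv=cv2.cvtColor(im,cv2.COLOR_RGB2HSV)
    B=pts("wrist",d,cv2.inRange(hsv,(105,120,30),(130,255,255))>0,P);xp=B[:,:2]@[.9127,.4085];yp=B[:,:2]@[-.4085,.9127]
    m=(np.abs(yp+.395)>.036)&(np.abs(yp+.395)<.053)&(B[:,2]<.2);m&=xp>np.percentile(xp[m],20)
    A=np.polyfit(xp[m],B[m,2],1);th=np.arctan(A[0])
    print("theta",th,"hinge x'",(.028+2e-3/np.cos(th)-A[1])/A[0],"edge x'",np.percentile(xp[m],99.5),"z",np.percentile(B[m,2],99.5))
    s=observe();p=s["ee_pos"];print("t",s["time_s"],"tcp x'y'z",np.round([np.array(p[:2])@[.9127,.4085],np.array(p[:2])@[-.4085,.9127],p[2]],4),"F",np.round(s["ft_force"],2))
    return im
E
python3 - <<'E'
from h import *
im=flap()
for c in("scene",):
    im2,d=capture(c);X=pts(c,d,d>0);col=im2[d>0].astype(int)
    xp=X[:,:2]@[.9127,.4085];yp=X[:,:2]@[-.4085,.9127]
    k=(xp>.40)&(xp<.50)&(abs(yp+.395)<.03)&(X[:,2]>.07)&(X[:,2]<.19)&(col[:,2]-col[:,0]<12)
    o=np.argsort(X[k,2])[:25];print(np.round(np.c_[xp[k],yp[k],X[k,2],col[k]][o],3).tolist())
cv2.imwrite("pics/both6.png",np.hstack([cv2.resize(im,(400,300)),cv2.resize(im2[75:195,240:400],(400,300))])[:,:,::-1])
E
```

```text
theta 0.9323367759188065 hinge x' 0.4137397421414723 edge x' 0.47415039668050973 z 0.11136963743762017
t 6.75 tcp x'y'z [ 0.4473 -0.3948  0.1216] F [0.31 0.12 0.09]
[[0.456, -0.388, 0.153, 79.0, 78.0, 78.0], [0.46, -0.398, 0.156, 99.0, 97.0, 96.0], [0.446, -0.382, 0.157, 92.0, 92.0, 89.0], [0.457, -0.387, 0.157, 56.0, 56.0, 57.0], [0.459, -0.387, 0.159, 70.0, 70.0, 70.0], [0.461, -0.387, 0.159, 91.0, 91.0, 90.0], [0.46, -0.395, 0.159, 67.0, 67.0, 67.0], [0.461, -0.392, 0.16, 80.0, 79.0, 78.0], [0.443, -0.381, 0.16, 91.0, 91.0, 89.0], [0.461, -0.397, 0.16, 88.0, 87.0, 86.0], [0.46, -0.388, 0.16, 75.0, 75.0, 76.0], [0.449, -0.38, 0.161, 82.0, 81.0, 80.0], [0.457, -0.386, 0.161, 47.0, 48.0, 50.0], [0.459, -0.387, 0.161, 58.0, 59.0, 60.0], [0.457, -0.383, 0.161, 44.0, 44.0, 45.0], [0.452, -0.38, 0.162, 66.0, 66.0, 65.0], [0.447, -0.385, 0.163, 9.0, 10.0, 11.0], [0.445, -0.381, 0.163, 37.0, 37.0, 36.0], [0.46, -0.394, 0.163, 58.0, 58.0, 59.0], [0.454, -0.38, 0.163, 54.0, 54.0, 53.0], [0.459, -0.388, 0.163, 55.0, 55.0, 57.0], [0.456, -0.383, 0.163, 30.0, 30.0, 32.0], [0.46, -0.399, 0.163, 79.0, 79.0, 78.0], [0.461, -0.397, 0.164, 82.0, 82.0, 81.0], [0.448, -0.379, 0.164, 55.0, 54.0, 54.0]]
```

View pics/both6.png

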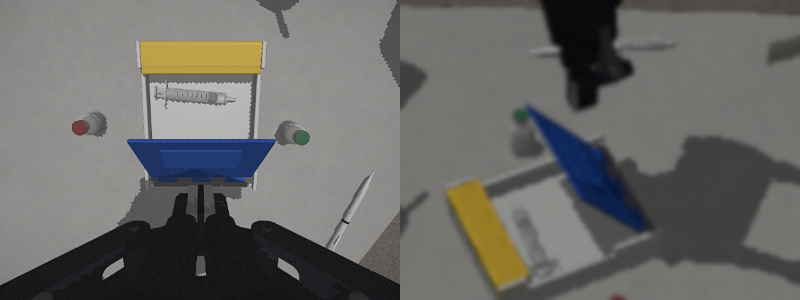

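The pictures and depth show the flap back at 0.93 rad and the carriage at 0. The fingertips end at z ≈ 0.151 while the TCP reads 0.122, so the real tips sit about 29 mm above the reported TCP and nothing was pierced. I back off, go down to a contact at 45 mm from the hinge, and fold again with this offset.

Emit:
apply_moves(
  increments=[
    [[-1,-0.2,0,0,0],[-1,-0.4,0,0,0],[-1,-0.5,0,0.2,0],[-1,-0.5,0,0.5,0],[-1,-0.5,0,0.8,0],[-1,-0.5,0,1.1,0],[-1,-0.5,0,1.4,0],[-1,-0.5,0,1.6,0],[-1,-0.5,0,1.7,0],[-1,-0.5,0,1.7,0]],
  ],
)

```text
time_s: 7.8
ee_pos: [0.5465, -0.1879, 0.0362]
orientation: [[0.913, 0.408, -0.001], [0.408, -0.913, 0.001], [-0.001, -0.001, -1.0]]
ft_force: [-0.8, 0.1, 0.0]
finger_gap: -0.0003
gripper_force: 0.0
```

Emit:
apply_moves(
  increments=[
    [[-1,0.1,0,0.0,0],[-1,0.2,0,0.07,0],[-1,0.27,0,0.14,0],[-1,0.33,0,0.21,0],[-1,0.38,0,0.28,0],[-1,0.42,0,0.36,0],[-1,0.45,0,0.44,0],[-1,0.48,0,0.53,0],[-1,0.5,0,0.61,0],[-1,0.5,0,0.61,0]],
  ],
)

```text
time_s: 8.8
ee_pos: [0.5696, -0.1776, 0.0057]
orientation: [[0.913, 0.409, -0.001], [0.409, -0.913, 0.0], [-0.001, -0.001, -1.0]]
ft_force: [0.4, -0.2, 1.4]
finger_gap: -0.0003
gripper_force: 0.5
```

```bash
python3 - <<'E'
from h import *
im=flap()
im2,d=capture("scene")
cv2.imwrite("pics/both7.png",np.hstack([cv2.resize(im,(400,300)),cv2.resize(im2[95:215,240:400],(400,300))])[:,:,::-1])
E
```

```text
theta 0.15747019436948312 hinge x' 0.41899080617712087 edge x' 0.5142580352372301 z 0.04585472070389058
t 8.85 tcp x'y'z [ 0.4473 -0.3948  0.006 ] F [-0.27  1.09  1.73]
```

View pics/both7.png

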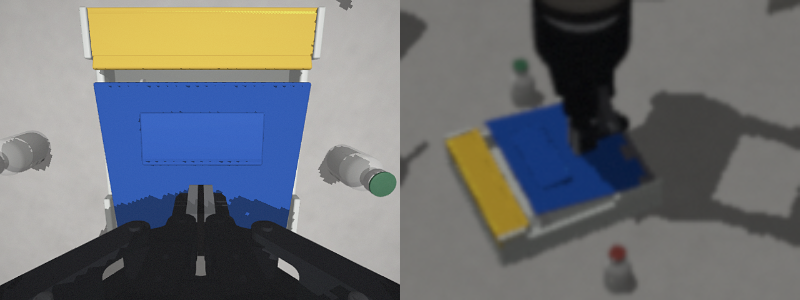

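The flap is now nearly flat at 0.16 rad, with its edge just short of the lip mouth and the tip about 10 mm behind the step. I press the last millimetres down.

Emit:
apply_moves(
  increments=[
    [[-1,0,0,0.05,0],[-1,0,0,0.1,0],[-1,0,0,0.14,0],[-1,0,0,0.15,0],[-1,0,0,0.15,0]],
  ],
)

```text
time_s: 9.4
ee_pos: [0.5701, -0.1778, -0.0009]
orientation: [[0.913, 0.408, 0.0], [0.408, -0.913, -0.0], [0.0, 0.0, -1.0]]
ft_force: [1.8, 0.8, 3.6]
finger_gap: 0.0001
gripper_force: 1.4
```

```bash
python3 - <<'E'
from h import *
flap()
E
```

```text
theta -0.0008097224601733506 hinge x' -0.6094603134774408 edge x' 0.5156879919219867 z 0.030730974648547963
t 9.45 tcp x'y'z [ 0.4477 -0.3952 -0.0009] F [1.69 0.75 3.13]
```

The flap is flat (edge at 30.7 mm) with about 3 N held down. Now I push forward.

Emit:
apply_moves(
  increments=[
    [[-1,0.07,0,0.01,0],[-1,0.14,0,0.01,0],[-1,0.21,0,0.01,0],[-1,0.28,0,0.01,0],[-1,0.35,0,0.01,0],[-1,0.42,0,0.01,0],[-1,0.49,0,0.01,0],[-1,0.56,0,0.01,0],[-1,0.63,0,0.01,0],[-1,0.68,0,0.01,0]],
  ],
)

```text
time_s: 10.45
ee_pos: [0.5998, -0.1645, -0.0013]
orientation: [[0.913, 0.409, -0.002], [0.409, -0.913, -0.001], [-0.003, -0.0, -1.0]]
ft_force: [-4.8, -2.7, 7.5]
finger_gap: 0.0002
gripper_force: 3.8
```

```bash
python3 - <<'E'
from h import *
flap()
E
```

```text
theta -0.0015072653211442378 hinge x' -0.1561038109123113 edge x' 0.5183852733190762 z 0.030547660735224316
t 10.5 tcp x'y'z [ 0.4806 -0.3953 -0.0012] F [-4.08 -2.49  6.82]
```

Emit:
apply_moves(
  increments=[
    [[-1,0.03,0,0,0],[-1,0.06,0,0,0],[-1,0.09,0,0,0],[-1,0.12,0,0,0],[-1,0.12,0,0,0]],
  ],
)

```text
time_s: 11.0
ee_pos: [0.6032, -0.1629, -0.0016]
orientation: [[0.913, 0.409, -0.007], [0.409, -0.913, -0.001], [-0.007, -0.001, -1.0]]
ft_force: [-11.4, -5.4, 9.3]
finger_gap: -0.0004
gripper_force: 9.0
```

Emit:
apply_moves(
  increments=[
    [[-1,0.03,0,0,0],[-1,0.05,0,0,0],[-1,0.05,0,0,0]],
  ],
)

```text
time_s: 11.3
ee_pos: [0.6033, -0.1628, -0.0018]
orientation: [[0.913, 0.409, -0.011], [0.409, -0.913, -0.002], [-0.011, -0.003, -1.0]]
ft_force: [-18.9, -8.8, 12.3]
finger_gap: 0.0
gripper_force: 13.5
```

The stop is reached: the force rises with no further motion. I relieve the push and the press together, then lift straight up.

Emit:
apply_moves(
  increments=[
    [[-1,-0.05,0,-0.02,0],[-1,-0.09,0,-0.05,0],[-1,-0.1,0,-0.15,0],[-1,-0.1,0,-0.35,0],[-1,-0.1,0,-0.7,0],[-1,-0.1,0,-1.1,0],[-1,-0.1,0,-1.6,0],[-1,-0.1,0,-2.1,0],[-1,-0.1,0,-2.4,0],[-1,-0.1,0,-2.4,0]],
  ],
)

```text
time_s: 12.3
ee_pos: [0.6061, -0.1627, 0.1219]
orientation: [[0.913, 0.409, 0.006], [0.409, -0.913, -0.002], [0.005, 0.005, -1.0]]
ft_force: [0.7, 0.7, -0.5]
finger_gap: -0.0
gripper_force: 0.0
```

```bash
python3 - <<'E'
from h import *
P=camera_params("wrist");im=flap();_,d=capture("wrist");im,_=capture("wrist")
hsv=cv2.cvtColor(im,cv2.COLOR_RGB2HSV);B=pts("wrist",d,cv2.inRange(hsv,(105,120,30),(130,255,255))>0,P)
xp=B[:,:2]@[.9127,.4085];yp=B[:,:2]@[-.4085,.9127];n=abs(yp+.395)<.028
print("blue x'",np.percentile(xp,[1,99]));
for x in np.arange(.470,.525,.003): 
    k=n&(abs(xp-x)<.0015)
    if k.sum():print(round(x,3),np.median(B[k,2]))
im2,_=capture("scene");cv2.imwrite("pics/both8.png",np.hstack([cv2.resize(im,(400,300)),cv2.resize(im2[95:215,240:400],(400,300))])[:,:,::-1])
E
```

```text
theta 0.03657679677437776 hinge x' 0.4602937152449827 edge x' 0.5197380477079947 z 0.033387946603934834
t 12.35 tcp x'y'z [ 0.4859 -0.3953  0.1199] F [ 0.67 -0.04 -0.34]
blue x' [0.43533136 0.52087348]
0.47 0.032221233633992444
0.473 0.03243466393706152
0.476 0.03238217116220786
0.479 0.032610973539064295
0.482 0.032646326455005946
0.485 0.032755404992438376
0.488 0.03294076949953681
0.491 0.03303623714487905
0.494 0.03316431875811074
0.497 0.040543368460164896
0.5 0.040245994467487334
0.503 0.03944817415601438
0.506 0.03890707180735166
0.509 0.0383501162486039
0.512 0.03772826821859278
0.515 0.03723063769642378
0.518 0.036565264997675484
0.521 0.036441990407098196
```

View pics/both8.png

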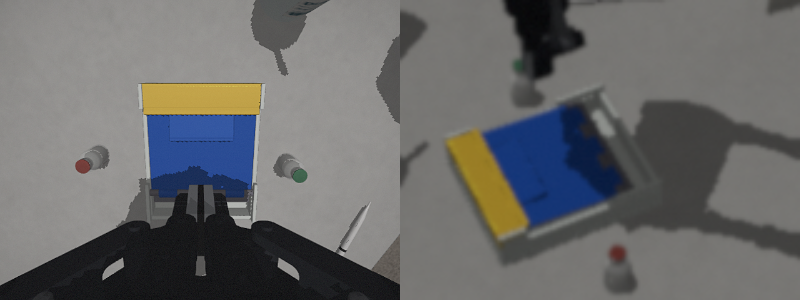

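The pictures show the flap flat under the yellow lip. The step face is at x' = 0.496, which is 22 mm of travel, and the angle is about 0.03. The vials and syringe are undisturbed and the arm is clear.

```bash
python3 -c "
from rig import *
print(close_job())"
```

```text
the job is handed in; nothing more can be done
None
```

The case is shut and handed in: the flap is folded flat, pushed fully home (22 mm) with its edge beneath the yellow lip, and it stayed at about 0.03 rad when let go, with the arm clear and nothing else on the table seen to have moved; the first fold stopped short at 0.61 rad because the fingertips sit about 30 mm above the reported TCP, so it was repeated.

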